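Set a thicknessing gate's blade gap to a gauge blade

TASK

Set the scraper blade of the thicknessing gate to the thinner of the two setting gauges: lay it flat on the bed and slide its steel blade in from the open far side until its end is a finger's breadth past the scraper edge, then turn the screw's T-bar clockwise until the gauge just drags in the gap. Draw the gauge fully out from under the edge again, leave it lying flat on the bed or bench, and leave the screw as set; disturb nothing else on the bench and never force anything.

Things in the scene. Friction and masses are not known exactly. Their poses are not given: they have to be found in the camera images.
- gate: Thicknessing gate, fixed: maple base 250 x 150 mm (own x -100 to 150) with a flat steel bed, its top 40 mm above the bench, and a grey head (two cheeks with a bridge, 150 mm high) holding a scraper blade and its screw. Origin: on the bench below the edge line, midway between the cheeks. x along the bed, y along the blade edge, z up. The head leans 30 degrees, its top towards -x. Yaw within 0.45 rad.
- bed_mid (a point): Point on the bed's top face (40 mm up) straight above the gate's origin, axes as the gate: the edge line. The gauge goes in from the +x side, which is open above, moving towards -x; the -x side lies under the leaning head. Bed 104 mm wide, ending at x = 150 mm; cheeks (inner faces 108 mm apart) and their feet reach from x = -94 to 30 mm.
- scraper: Scraper blade, a steel plate 98 mm wide, 4 mm thick; origin at the middle of its lower edge. It comes down along the leaning head, so the edge lies up to 6 mm on the -x side of the edge line. A spring of 3 N per mm backs it: past first touch each rad of screw presses the gauge about 4 N more. Drawing the gauge out level then takes about 1 N just past touch, 3 to 8 N an eighth of a turn on; steel slides easily on the bed.
- screw (a joint): Turn of the screw in rad, 0 to 6.2. Grows when turned clockwise seen from above, which closes the gap: vertical gap in mm between edge and bed = 10.41 - 1.10 x value. The edge first touches the 6 mm gauge at 4.0; the gauge just drags from soon after that to a quarter turn beyond, best about an eighth of a turn beyond. Starts 1.3 to 2.6 rad before touch. Stiff (0.1 N m); stays as left.
- bar (a point): Centre of the screw's dark steel T-bar: 78 mm long (own y), 14 mm wide (own x), 20 mm high (own z, up along the screw, leaning 30 degrees towards the gate's -x). Turns in place about own z; 96 mm to the gate's -x of its origin, 178 mm above the bench. A 22 mm hub is below; nothing else within 34 mm below its centre along the screw.
- gauge: Thinner setting gauge, loose: steel blade 85 mm long, 26 wide, 6 thick (own x -10 to 75 mm) and handle 65 mm long, 20 wide, 24 high, the steel below and dark wood on top (own x -75 to -10 mm), underside flat throughout. Origin: middle of the 150 mm length, on the underside; x along the blade away from the handle, z up. About 170 g. Lies flat left or right of the gate, the thicker one on the other side.
- gauge_handle (a point): Middle of the thinner gauge's wooden handle (12 mm above its underside, 42.5 mm behind its origin), axes as the gauge.
- gauge_tip (a point): Free end of the thinner gauge's blade, on its underside at mid width (75 mm ahead of its origin), axes as the gauge.
- thick_gauge: The other gauge, of the same length (150 mm, origin and axes likewise) but with a blade 44 mm wide and 12 mm thick and a handle 32 mm wide and 28 mm high. Too thick for the gap. To be left alone.
- block_plane: Bystander: metal block plane, 165 x 52 mm and 60 mm high, origin under its middle, long along its own x. To be left alone.
- mallet: Bystander: round wooden carver's mallet lying on the bench, head 68 mm in diameter and 125 mm long, 232 mm long in all; origin under the end of its head, own x towards the handle's end. To be left alone.
- glue_bottle: Bystander: white glue bottle standing upright, 60 mm in diameter and 170 mm high, origin under its middle. To be left alone.
There are look-alikes about, which are no part of the job. What is shaped like the gauge but blue or turquoise is not meant.

How it is judged (in metres and radians):
On the way, in this order (a step that is already met when the one before it is completed fails the run):
1. the thinner gauge's blade lies on the bed put in from the open side, its end at least 10 mm past the edge line (x of gauge in the frame of gate above 0.02 m and x of gauge_tip in the frame of gate between -0.08 and -0.01 m and y of gauge_tip in the frame of gate between -0.035 and 0.035 m and z of gauge_tip in the frame of gate between 0.036 and 0.046 m and angle between gauge's own z axis and vertical below 0.12 rad), for 0.2 s.
2. with the gauge still there, the screw has been turned until the edge bears lightly on it: 0.12 to 1.7 rad past first touch (all of step 1 and value of joint screw between 4.12 and 5.7 rad and contact force between scraper and gauge between 0.3 and 20 N), for 0.3 s.
At the end, for the whole second after the job is handed in: The screw stands 0.12 to 1.7 rad past first touch (value 4.12 to 5.70), and the thinner gauge has been drawn out: its end no longer under the edge but out on the open side, at most 1 mm short of the edge line (or the gauge back on the bench), lying flat and at rest (value of joint screw between 4.12 and 5.7 rad and (x of gauge_tip in the frame of gate above -0.001 m or height (world z) of gauge below 0.008 m) and height (world z) of gauge below 0.048 m and angle between gauge's own z axis and vertical below 0.15 rad and linear speed of gauge below 0.02 m/s and velocity of joint screw between -0.1 and 0.1 rad/s).
It fails at once if a bystander (thicker gauge, plane, mallet, bottle) was shifted more than 15 mm or tipped (distance of any of thick_gauge, block_plane, mallet, glue_bottle from where it was at the start of the episode above 0.015 m or angle between glue_bottle's own z axis and vertical above 0.3 rad).
It fails at once if the gauge was forced against the scraper blade with more than 40 N (contact force between scraper and gauge above 40 N).
It also fails if it takes over 72 s, if anything falls off the work surface, if the arm or the gripper's body presses on something with over 40 N, if the wrist force passes 120 N, or if a joint passes its speed limit or range.

ROBOT

A 6-joint arm with a two-finger parallel gripper is mounted at the origin on the work surface. World frame = base frame: x ahead of the robot, y to its left, z up, the work surface at z = 0. Lengths are in m, angles in degrees, forces in N, time in s.
With the tool pointing down it reaches from about 0.3 to 0.75 m from the base axis. Payload 8.5 kg.
Tool frame: the origin (TCP) lies between the finger pads; the fingertips stand env.finger_overhang ahead of it and the grasp point (between the pads) lies 2 mm behind it (env.finger_overhang is the distance from the TCP to the fingertips, in m); z points along the fingers, y is the line along which they close (so a half turn about z gives the same grasp; the last joint's range is limited). The gripper opens to 85 mm and grips with 20 to 120 N. Pads are 22 mm wide; open, the fingers measure 114 mm over their backs; the gripper's body (76 mm by 85 mm) begins 54 mm behind the grasp point. The pads swing forward as they close: fully open they stand 13 mm farther back than shut.
Start: joints at [63.638, 21.807, 74.336, -0, 83.858, -12.336], TCP at [0.133, 0.534, 0.248] pointing down, gripper open.
Joint ranges: [-178.18, 178.18], [-50.72, 133.34], [12.68, 142.11], [-81.47, 261.47], [9.98, 163.14], [-165.26, 165.26]. Speed limits (degrees/s): [136.94, 136.94, 180, 180, 180, 180].

INTERFACE

Orientations are given as a 3x3 rotation matrix whose columns are the frame's x, y, z axes.
In Python, from rig import env gives the robot as it stands. The module is installed in compiled form; this text tells all that it offers.
- The arm moves only by the tool jog_arm, never from a script. Its arguments are lists of equal length, an entry for each row: "hand": the finger opening in m, from 0 to 0.0854; "travel": the shift along the world's x, y, z in m, a list of three; "yaw": the turn about the world's z in rad. A call has exactly 5 rows; each row shifts and turns the commanded pose from where the row before left it; what a row does not reach is not made up. A row lasts 1/8 s, in which the tool goes at most 62.5 mm and 10.7 degrees, less where a joint would pass 70% of its speed; a pose out of reach is approached as far as the arm can. A call is refused whole if a number of a shift passes 0.0625 or a number of a turn 0.188, either way. A call with a gripper value outside its range is refused whole. The fingers move at their own pace and stop on an object; "grip_force" is the grip in N (left out, the last holds). Time passes only in rows, so rows that do not move let the fingers close, or fill a call up. It gives the time, the measured TCP pose, the force, the opening and the grip force at its end, in the units of the state.
- env.observe(): the state, without advancing time (a new reading comes with each control period).
- env.get_image(name): name is "scene" or "top"; returns the picture (400x640x3 uint8, red, green, blue); there is no depth.
- env.calibration(name): a dict with "fx", "fy", "cx", "cy" (pixels), "k1" (the pictures are not rectified: a ray, as slopes to the right and down, at radius r is drawn at 1 + k1 r^2 times it, then the intrinsics apply), "position" and "rotation" of the camera in the world. Camera axes: x right, y down, z forward; pixel columns grow to the right and rows downward; lengths in m; the calibration is good to about 2 mm. A picture is of the moment at which its call begins. calibration takes no time and is no camera call.
- env.close_job(): hands the job in; it is judged then, once.
The state is a dict: "time_s": time; "q": joint angles; "qvel": joint speeds; "joint_efforts": joint torques, N m; "position": TCP position; "tool_rot": TCP orientation; "ft_force": force on the tool from outside, world axes, zero at the start; "wrist_torque": the same for the moment, N m; "grip_width": finger opening in m; "gripper_force": force on a finger pad.
Only numpy, scipy, OpenCV 4.12 (cv2) and the standard library are available. Lean on these libraries where they do the work, as an engineer would, in place of code of your own. Each camera call takes 0.05 s, during which the arm holds its last target. There are 200 camera calls.

## Working session

There is one attempt and no reset: what is moved stays moved. The work goes in short steps, Python scripts to look and compute and a tool call to move; the robot and the scene stay as the last step left them, time stands still between calls to the robot, and variables do not carry over. Pictures are saved under pics/ and viewed, at most 10 in all, crops included, and the job is handed in when it is done.

Besides the shell and the picture viewer there is one more tool, called after "Emit:" as name([rows], argument=value, ...), one row to a line, values as JSON. jog_arm: Moves the arm, as the interface text tells. Its arguments: {"type":"object","properties":{"hand":{"type":"array"},"travel":{"type":"array"},"yaw":{"type":"array"},"grip_force":{"type":"number"}},"required":["hand","travel","yaw"]}

```bash
mkdir -p pics; cat > h.py <<'E'
import numpy as np, cv2
from rig import env
def ray(name,u,v):
    c=env.calibration(name); K=np.array([[c['fx'],0,c['cx']],[0,c['fy'],c['cy']],[0,0,1]])
    d=np.array([(u-c['cx'])/c['fx'],(v-c['cy'])/c['fy']]); s=d.copy()
    for _ in range(20): s=d/(1+c['k1']*(s@s))
    R=np.array(c['rotation']); r=R@np.array([s[0],s[1],1]); return np.array(c['position']),r/np.linalg.norm(r)
def onz(name,u,v,z):
    p,r=ray(name,u,v); return p+r*(z-p[2])/r[2]
def proj(name,P):
    c=env.calibration(name); q=np.array(c['rotation']).T@(np.array(P)-np.array(c['position'])); s=q[:2]/q[2]
    s=s*(1+c['k1']*(s@s)); return np.array([c['fx']*s[0]+c['cx'],c['fy']*s[1]+c['cy']])
def tri(u1,u2,n1='scene',n2='top'):
    p,a=ray(n1,*u1);q,b=ray(n2,*u2)
    t=np.linalg.lstsq(np.c_[a,-b],q-p,rcond=None)[0]; A=p+a*t[0];B=q+b*t[1]
    return (A+B)/2,np.linalg.norm(A-B)
def snap(name,fn):
    im=env.get_image(name); cv2.imwrite('pics/'+fn,cv2.cvtColor(im,cv2.COLOR_RGB2BGR)); return im
E
python3 - <<'E'
from h import *
for n in('scene','top'):
    snap(n,n+'0.png'); print({k:np.round(v,3) for k,v in env.calibration(n).items()})
print(env.finger_overhang,env.observe()['time_s'])
E
```

```text
{'fx': np.float64(376.311), 'fy': np.float64(376.311), 'cx': np.float64(315.175), 'cy': np.float64(206.987), 'k1': np.float64(-0.078), 'position': array([1.266, 0.039, 0.869]), 'rotation': array([[ 0.026,  0.675, -0.737],
       [ 1.   , -0.029,  0.009],
       [-0.016, -0.737, -0.676]])}
{'fx': np.float64(419.349), 'fy': np.float64(419.349), 'cx': np.float64(321.165), 'cy': np.float64(206.038), 'k1': np.float64(-0.053), 'position': array([0.21 , 0.034, 1.261]), 'rotation': array([[-0.02 , -0.978,  0.207],
       [-1.   ,  0.019, -0.005],
       [ 0.001, -0.207, -0.978]])}
0.017 0.1
```

View pics/scene0.png

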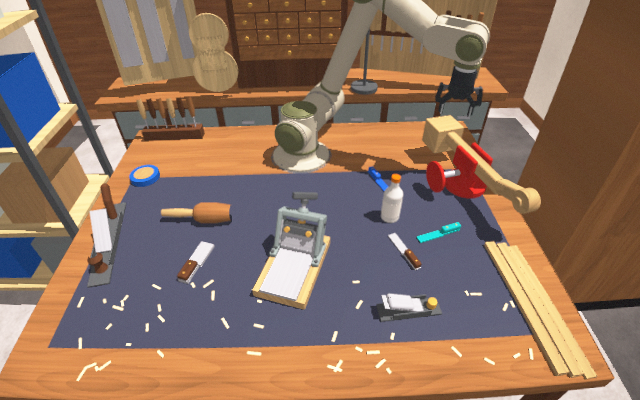

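View pics/top0.png

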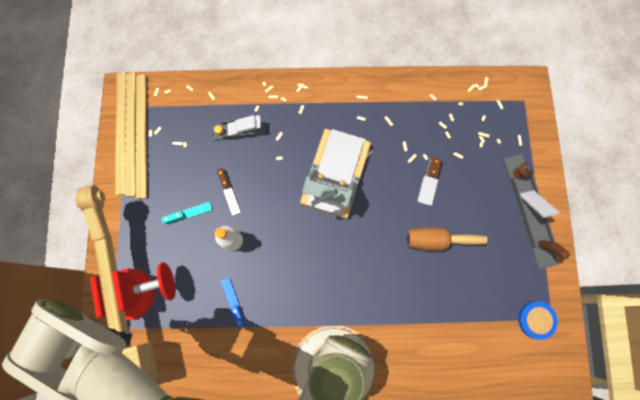

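Scene picture: candidates for the gauge are brown-handled narrow one at scene (405,251) / top (229,190); brown-handled wider one at scene (197,262) / top (430,182) (thick); turquoise (440,232) / top (187,213) and blue (378,180) / top (232,300) look-alikes. The choice by description is the narrow brown one on the robot's left. I'll check it in one close crop, together with the gate.

```bash
python3 - <<'E'
import cv2,numpy as np
s=cv2.imread('pics/scene0.png');t=cv2.imread('pics/top0.png')
def c(i,x,y,w,h,f): return cv2.resize(i[y:y+h,x:x+w],(w*f,h*f),interpolation=cv2.INTER_CUBIC)
A=c(s,250,182,100,125,4);B=c(t,295,120,100,100,4);C=c(s,380,225,50,50,4);D=c(t,205,160,50,62,4)
im=np.zeros((600,800,3),np.uint8); im[:500,:400]=A; im[:400,400:]=B; im[400:600,400:600]=C; im[400:600,600:800]=D[:200]
cv2.imwrite('pics/crop1.png',im)
E
```

```text
(no output)
```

View pics/crop1.png

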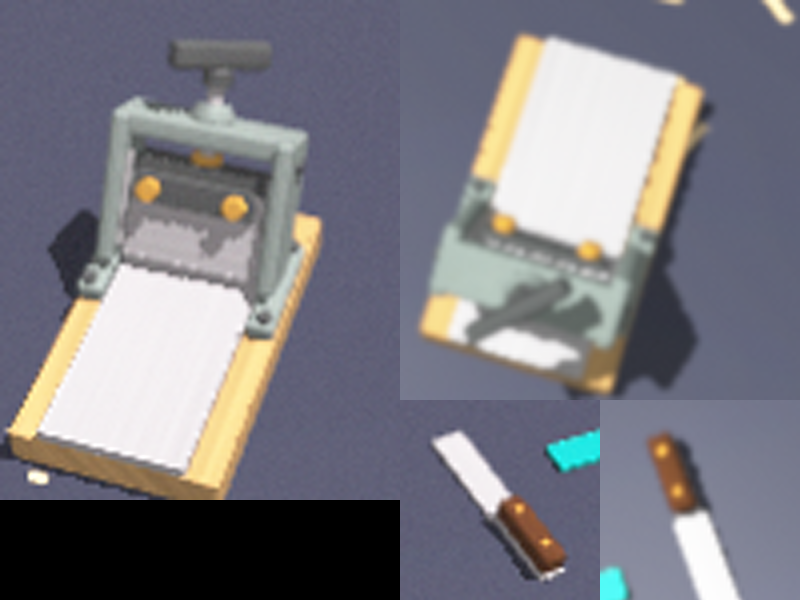

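The crop confirms the plain gauge: narrow steel blade with a brown riveted handle (handle at top (223,178), tip about (236,213)). The gate opens towards the camera; T-bar ends lie at about scene (292,196)/(318,196) and top (312,204)/(337,191). Next, measuring.

```bash
python3 - <<'E'
from h import *
P=lambda a:np.round(a,4)
s=cv2.imread('pics/scene0.png');t=cv2.imread('pics/top0.png')
# base corners: scene/top
pr={'bedFL':((259.5,290.8),(332,129.5)),'bedFR':((297,300),(365,139.5)),'baseFL':((252.5,290),(323.7,129)),'baseFR':((305.5,304.5),(370.7,142.5)),
'barA':((292.5,195.7),(312.8,203)),'barB':((317.5,195.7),(337.3,191.5))}
for k,(a,b) in pr.items():
    X,e=tri(a,b); print(k,P(X),'err',P(e))
# outline of the base in top: yellow
for n,im,box in(('top',t,(295,120,100,100)),('scene',s,(245,180,100,130))):
    x,y,w,h=box; hsv=cv2.cvtColor(im[y:y+h,x:x+w],cv2.COLOR_BGR2HSV)
    m=cv2.inRange(hsv,(12,70,110),(30,255,255)); m2=cv2.inRange(hsv,(0,0,190),(180,40,255))
    for nm,mm in(('wood',m),('bed',m2)):
        cs=cv2.findContours(mm,cv2.RETR_EXTERNAL,cv2.CHAIN_APPROX_NONE)[0]
        for c in cs:
            if cv2.contourArea(c)>80:
                a=cv2.approxPolyDP(c,2.0,True)[:,0]+[x,y]; print(n,nm,cv2.contourArea(c),a.tolist())
                if n=='top': print('  rect',P(cv2.boxPoints(cv2.minAreaRect(c))+[x,y]).tolist())
# gauges in top
hsv=cv2.cvtColor(t,cv2.COLOR_BGR2HSV)
for nm,lo,hi,box,z in(('handle',(0,80,50),(18,255,190),(205,160,50,60),.024),('blade',(0,0,150),(180,60,255),(205,175,50,45),.006),('Thandle',(0,80,50),(18,255,190),(415,150,40,60),.028),('Tblade',(0,0,150),(180,60,255),(410,165,40,45),.012)):
    x,y,w,h=box; m=cv2.inRange(hsv[y:y+h,x:x+w],lo,hi); n,_,st,ce=cv2.connectedComponentsWithStats(m)
    i=1+st[1:,4].argmax(); c=cv2.findContours((_==i).astype('uint8'),0,1)[0][0]
    Q=np.array([onz('top',*(p+[x,y]),z)[:2] for p in cv2.boxPoints(cv2.minAreaRect(c))])
    print(nm,st[i,4],'cen',P(onz('top',*(ce[i]+[x,y]),z)),'corners',P(Q).tolist(),'sides',P([np.linalg.norm(Q[0]-Q[1]),np.linalg.norm(Q[1]-Q[2])]))
o=env.observe();print(P(o['position']),P(o['tool_rot']),P(o['grip_width']))
E
```

```text
bedFL [ 0.7034 -0.0547  0.0733] err 0.0915
bedFR [ 0.6878 -0.0617  0.0098] err 0.1063
baseFL [ 0.7057 -0.0497  0.0865] err 0.133
baseFR [ 0.687  -0.0603 -0.006 ] err 0.1486
barA [0.4513 0.0174 0.1706] err 0.0664
barB [0.476  0.0202 0.1899] err 0.0696
top wood 251.0 [[366, 140], [354, 175], [359, 177], [369, 153], [370, 143]]
  rect [[352.4, 174.8], [364.2, 139.4], [372.6, 142.2], [360.8, 177.6]]
top wood 213.5 [[328, 129], [324, 130], [313, 161], [316, 164], [320, 161], [330, 131]]
  rect [[312.4, 162.8], [324.1, 127.7], [330.4, 129.8], [318.7, 164.9]]
top bed 109.0 [[315, 205], [329, 211], [338, 209], [322, 202]]
  rect [[314.4717, 206.8491], [316.3585, 200.2453], [338.6792, 206.6226], [336.7924, 213.2264]]
top bed 232.5 [[307, 178], [304, 191], [310, 194], [307, 202], [310, 205], [313, 195], [319, 195], [320, 191], [327, 187], [311, 182]]
  rect [[297.3814, 199.3917], [307.0722, 177.5876], [327.2062, 186.5361], [317.5155, 208.3402]]
top bed 1531.0 [[331, 130], [318, 171], [324, 176], [343, 179], [349, 183], [353, 179], [352, 174], [363, 139]]
  rect [[316.2385, 173.8716], [329.8899
[... 359 characters left out ...]
[0.5647 0.3276 0.024 ] corners [[0.5913, 0.3478], [0.5976, 0.3303], [0.5394, 0.3083], [0.5332, 0.3256]] sides [0.0185 0.0623]
blade 1535 cen [0.4939 0.3175 0.006 ] corners [[0.5811, 0.3879], [0.5779, 0.2346], [0.4388, 0.2327], [0.4416, 0.3826]] sides [0.1534 0.1391]
Thandle 192 cen [ 0.5871 -0.3231  0.028 ] corners [[0.5613, -0.2984], [0.6216, -0.3176], [0.6131, -0.3478], [0.553, -0.3283]] sides [0.0632 0.0314]
Tblade 433 cen [ 0.5176 -0.3001  0.012 ] corners [[0.482, -0.2628], [0.5692, -0.2917], [0.5553, -0.3384], [0.4684, -0.3088]] sides [0.0918 0.0487]
[0.1332 0.5334 0.2478] [[-9.702e-01  2.423e-01 -6.000e-04]
 [ 2.423e-01  9.702e-01 -1.100e-03]
 [ 3.000e-04 -1.200e-03 -1.000e+00]] 0.0853
```

```bash
python3 - <<'E'
from h import *
P=lambda a:np.round(a,4)
pr={'bedF-':((259.3,290.3),(364,139)),'bedF+':((296.5,300),(331.3,129.7)),'baseF-':((252.3,290),(370.7,142.5)),'baseF+':((305.5,304.5),(323.7,129)),
'bar-':((292.5,195.7),(337.3,191.5)),'bar+':((317.5,195.7),(312.8,203))}
for k,(a,b) in pr.items():
    X,e=tri(a,b); print(k,P(X),'err',P(e))
t=cv2.imread('pics/top0.png'); hsv=cv2.cvtColor(t,cv2.COLOR_BGR2HSV)
m=cv2.inRange(hsv[125:172,310:375],(0,0,195),(180,45,255))
# bed side lines on z=.04 per row
L=[];R=[]
for r in range(145-125,168-125):
    xs=np.where(m[r]>0)[0]; L.append(onz('top',xs.min()+310-.5,r+125,.04)[:2]);R.append(onz('top',xs.max()+310.5,r+125,.04)[:2])
F=[]
for c in range(334-310,362-310):
    ys=np.where(m[:,c]>0)[0]; F.append(onz('top',c+310,ys.min()+125-.5,.04)[:2])
for n,A in(('L',L),('R',R),('F',F)):
    v=cv2.fitLine(np.float32(A),cv2.DIST_HUBER,0,.01,.01).ravel(); print(n,P(v),'ang',P(np.arctan2(v[1],v[0])))
for z in(.04,.0): print('rear base',z,P(onz('top',300,202.5,z)),P(onz('top',348,217.5,z)))
m=cv2.inRange(hsv[187:222,222:250],(0,0,150),(180,70,255))
n,l,st,ce=cv2.connectedComponentsWithStats(m);print(st.tolist())
i=1+st[1:,4].argmax();c=cv2.findContours((l==i).astype('uint8'),0,1)[0][0]
print('blade',P([onz('top',*(p+[222,187]),.006)[:2] for p in cv2.boxPoints(cv2.minAreaRect(c))]).tolist())
E
```

```text
bedF- [ 0.6782 -0.1084  0.0359] err 0.0011
bedF+ [ 0.7112 -0.0086  0.035 ] err 0.0
baseF- [ 0.6699 -0.1295  0.0264] err 0.0019
baseF+ [0.7185 0.0146 0.024 ] err 0.0005
bar- [ 0.4748 -0.0145  0.1889] err 0.0004
bar+ [0.4503 0.0531 0.1651] err 0.0049
L [ 0.9389 -0.3441  0.6286  0.0193] ang -0.3513
R [ 0.9492 -0.3148  0.6221 -0.0891] ang -0.3202
F [ 0.3265  0.9452  0.695  -0.0591] ang 1.2382
rear base 0.04 [0.4799 0.0906 0.04  ] [ 0.4317 -0.0509  0.04  ]
rear base 0.0 [0.4888 0.0925 0.    ] [ 0.439  -0.0537  0.    ]
[[0, 0, 28, 28, 128], [0, 0, 28, 35, 852]]
blade [[0.5413, 0.3334], [0.5396, 0.2495], [0.4329, 0.2478], [0.4345, 0.3303]]
```

```bash
python3 - <<'E'
from h import *
P=lambda a:np.round(a,4)
a=.363;ax=-np.array([np.cos(a),np.sin(a)]);h=np.array([.5647,.3276]);tip=h+.1175*ax
for z,q in((.024,h),(.006,tip)): print(P(proj('top',[*q,z])),P(proj('scene',[*q,z])))
print('bottle',tri((395.5,180),(221,232)),P(onz('scene',391,220,0)))
s=cv2.imread('pics/scene0.png'); hs=cv2.cvtColor(s,cv2.COLOR_BGR2HSV)
m=cv2.inRange(hs[225:280,380:430],(0,80,40),(18,255,190)); n,l,st,ce=cv2.connectedComponentsWithStats(m);i=1+st[1:,4].argmax();print('scene handle',ce[i]+[380,225],st[i,4])
# blade tip edge in both views: bright pixels along axis
for n,im in(('top',cv2.imread('pics/top0.png')),('scene',s)):
    g=cv2.cvtColor(im,cv2.COLOR_BGR2GRAY); print(n,[(int(1000*d),int(cv2.getRectSubPix(g,(1,1),tuple(map(float,proj(n,[*(h+d*ax),.006]))))[0,0])) for d in np.arange(.09,.135,.004)])
    for d in(.06,.1): print([int(cv2.getRectSubPix(g,(1,1),tuple(map(float,proj(n,[*(h+d*ax+w*np.array([-ax[1],ax[0]])),.006]))))[0,0]) for w in np.arange(-.024,.025,.004)])
E
```

```text
[222.769  178.1094] [412.4478 255.2776]
[236.6703 214.1489] [391.0647 232.7296]
bottle (array([0.3777383 , 0.29567817, 0.15664468]), np.float64(0.0017187398841438726)) [0.3919 0.2974 0.    ]
scene handle [412.45070423 258.33098592] 142
top [(90, 252), (94, 252), (98, 252), (102, 252), (106, 252), (110, 250), (114, 220), (118, 149), (122, 139), (126, 140), (130, 140), (134, 141)]
[140, 144, 189, 244, 252, 252, 252, 251, 248, 204, 137, 134, 134]
[142, 146, 194, 249, 253, 253, 252, 252, 249, 206, 143, 137, 136]
scene [(90, 242), (94, 242), (98, 242), (102, 242), (106, 243), (110, 234), (114, 185), (118, 121), (122, 100), (126, 99), (130, 98), (134, 98)]
[101, 99, 108, 180, 238, 242, 241, 241, 241, 223, 126, 96, 99]
[97, 98, 109, 183, 237, 243, 242, 241, 241, 222, 136, 92, 98]
```

Gate: origin (0.553, −0.010), yaw −0.33 rad. The bed width of 104 mm and the bar position of −96/178 mm agree to within 2 mm. Gauge: handle at (0.565, 0.328), axis angle 0.363, tip matches to 2 mm. Going to the handle.

Emit:
jog_arm([
  [0.0432,-0.0206,0],
  [0.0432,-0.0206,0],
  [0.0432,-0.0206,0],
  [0.0432,-0.0206,0],
  [0.0432,-0.0206,0],
], hand=[0.055,0.055,0.055,0.055,0.055], yaw=[0.0608,0.0608,0.0608,0.0608,0.0608], grip_force=40)

```text
time_s: 0.72
position: [0.3505, 0.4297, 0.248]
tool_rot: [[-0.998, -0.061, -0.001], [-0.061, 0.998, -0.0], [0.001, -0.0, -1.0]]
ft_force: [0.4, 0.3, 0.1]
grip_width: 0.0554
gripper_force: 0.0
```

Emit:
jog_arm([
  [0.0432,-0.0206,0],
  [0.0432,-0.0206,0],
  [0.0432,-0.0206,0],
  [0.0432,-0.0206,0],
  [0.0432,-0.0206,0],
], hand=[0.055,0.055,0.055,0.055,0.055], yaw=[0.0608,0.0608,0.0608,0.0608,0.0608])

```text
time_s: 1.35
position: [0.5665, 0.3267, 0.2479]
tool_rot: [[-0.934, -0.357, -0.001], [-0.357, 0.934, -0.0], [0.001, 0.0, -1.0]]
ft_force: [-0.3, 0.2, -0.0]
grip_width: 0.0549
gripper_force: 0.0
```

Emit:
jog_arm([
  [0,0,-0.05],
  [0,0,-0.05],
  [0,0,-0.04],
  [0,0,-0.02],
  [0,0,0],
], hand=[0.055,0.055,0.055,0.055,0.055], yaw=[0,0,0,0,0])

```text
time_s: 1.98
position: [0.5645, 0.3273, 0.0865]
tool_rot: [[-0.935, -0.355, -0.004], [-0.355, 0.935, -0.001], [0.004, 0.0, -1.0]]
ft_force: [-0.0, 0.9, 1.1]
grip_width: 0.0551
gripper_force: 0.0
```

Emit:
jog_arm([
  [0,0,-0.03],
  [0,0,-0.02],
  [0,0,-0.01],
  [0,0,-0.006],
  [0,0,0],
], hand=[0.055,0.055,0.055,0.055,0.055], yaw=[0,0,0,0,0])

```text
time_s: 2.6
position: [0.5655, 0.3277, 0.0228]
tool_rot: [[-0.935, -0.355, 0.001], [-0.355, 0.935, 0.0], [-0.001, -0.0, -1.0]]
ft_force: [0.5, 0.1, 0.7]
grip_width: 0.0547
gripper_force: 0.0
```

Emit:
jog_arm([
  [0,0,0],
  [0,0,0],
  [0,0,0],
  [0,0,0],
  [0,0,0],
], hand=[0.015,0.012,0.012,0.012,0.012], yaw=[0,0,0,0,0])

```text
time_s: 3.22
position: [0.5656, 0.3278, 0.0231]
tool_rot: [[-0.935, -0.355, 0.001], [-0.355, 0.935, 0.001], [-0.001, 0.0, -1.0]]
ft_force: [-0.4, -0.3, 6.0]
grip_width: 0.019
gripper_force: 40.5
```

Emit:
jog_arm([
  [0,0,0.01],
  [0,0,0.03],
  [0,0,0.045],
  [0,0,0.043],
  [0,0,0],
], hand=[0.012,0.012,0.012,0.012,0.012], yaw=[0,0,0,0,0])

```text
time_s: 3.85
position: [0.5664, 0.328, 0.1542]
tool_rot: [[-0.935, -0.355, 0.006], [-0.355, 0.935, 0.002], [-0.007, -0.0, -1.0]]
ft_force: [0.6, 0.1, -2.0]
grip_width: 0.0192
gripper_force: 39.7
```

Emit:
jog_arm([
  [0.0122,-0.0384,0],
  [0.0122,-0.0384,0],
  [0.0122,-0.0384,0],
  [0.0122,-0.0384,0],
  [0.0122,-0.0384,0],
], hand=[0.012,0.012,0.012,0.012,0.012], yaw=[-0.0693,-0.0693,-0.0693,-0.0693,-0.0693])

```text
time_s: 4.47
position: [0.6259, 0.1343, 0.1489]
tool_rot: [[-1.0, -0.014, -0.003], [-0.014, 1.0, -0.0], [0.003, -0.0, -1.0]]
ft_force: [-0.1, 0.4, -0.4]
grip_width: 0.0191
gripper_force: 39.6
```

Emit:
jog_arm([
  [0.0122,-0.0384,0],
  [0.0122,-0.0384,0],
  [0.0122,-0.0384,0],
  [0.0122,-0.0384,0],
  [0.0122,-0.0384,0],
], hand=[0.012,0.012,0.012,0.012,0.012], yaw=[-0.0693,-0.0693,-0.0693,-0.0693,-0.0693])

```text
time_s: 5.1
position: [0.687, -0.0575, 0.1487]
tool_rot: [[-0.945, 0.326, -0.003], [0.326, 0.945, 0.001], [0.003, -0.0, -1.0]]
ft_force: [0.4, 0.5, -1.1]
grip_width: 0.0188
gripper_force: 51.5
```

Emit:
jog_arm([
  [0,0,-0.03],
  [0,0,-0.03],
  [0,0,-0.02],
  [0,0,0],
  [0,0,0],
], hand=[0.012,0.012,0.012,0.012,0.012], yaw=[0,0,0,0,0])

```text
time_s: 5.72
position: [0.6875, -0.0564, 0.0708]
tool_rot: [[-0.946, 0.324, 0.0], [0.324, 0.946, -0.0], [-0.0, -0.0, -1.0]]
ft_force: [-0.5, 0.5, -1.8]
grip_width: 0.0191
gripper_force: 51.3
```

```bash
python3 - <<'E'
from h import *
s=snap('scene','scene1.png');t=snap('top','top1.png')
def c(i,x,y,w,h,f): return cv2.resize(cv2.cvtColor(i,cv2.COLOR_RGB2BGR)[y:y+h,x:x+w],(w*f,h*f),interpolation=cv2.INTER_CUBIC)
cv2.imwrite('pics/crop2.png',np.hstack([c(s,245,200,100,140,4),c(t,295,95,100,140,4)]))
E
```

```text
(no output)
```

View pics/crop2.png

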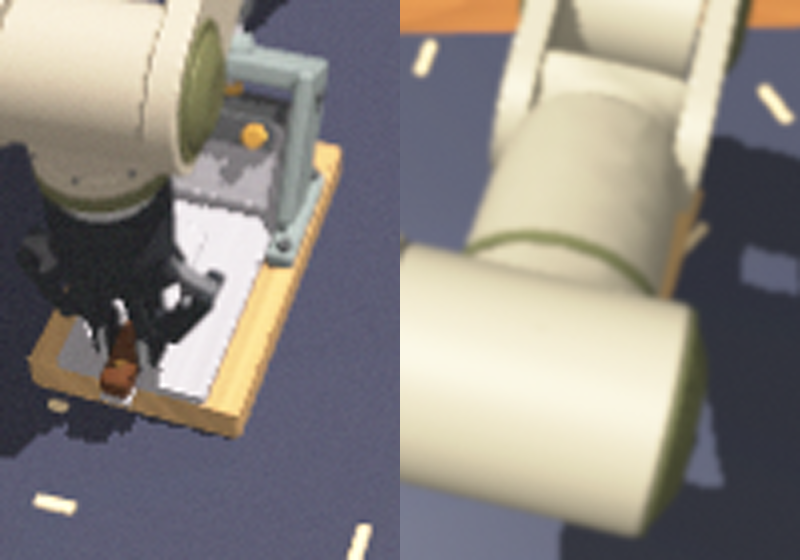

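Picture: the handle sits in the fingers with its end at about scene (274,295), over the middle of the bed's front, pointing in. The blade itself is hidden by the hand. Lowering onto the bed, watching the force.

Emit:
jog_arm([
  [0,0,-0.004],
  [0,0,-0.003],
  [0,0,-0.001],
  [0,0,0],
  [0,0,0],
], hand=[0.012,0.012,0.012,0.012,0.012], yaw=[0,0,0,0,0])

```text
time_s: 6.45
position: [0.6874, -0.0564, 0.0634]
tool_rot: [[-0.946, 0.324, 0.001], [0.324, 0.946, -0.0], [-0.001, 0.0, -1.0]]
ft_force: [-2.8, 0.6, 4.3]
grip_width: 0.019
gripper_force: 52.2
```

Emit:
jog_arm([
  [-0.0047,0.0016,0.0003],
  [-0.0047,0.0016,0],
  [-0.0047,0.0016,0],
  [-0.0047,0.0016,0],
  [-0.0047,0.0016,0],
], hand=[0.012,0.012,0.012,0.012,0.012], yaw=[0,0,0,0,0])

```text
time_s: 7.08
position: [0.6641, -0.0485, 0.0634]
tool_rot: [[-0.946, 0.324, 0.002], [0.324, 0.946, -0.001], [-0.002, 0.0, -1.0]]
ft_force: [3.7, -1.1, 6.1]
grip_width: 0.019
gripper_force: 52.2
```

Emit:
jog_arm([
  [-0.0047,0.0016,0],
  [-0.0047,0.0016,0],
  [-0.0047,0.0016,0],
  [-0.0047,0.0016,0],
  [-0.0047,0.0016,0],
], hand=[0.012,0.012,0.012,0.012,0.012], yaw=[0,0,0,0,0])

```text
time_s: 7.7
position: [0.6407, -0.0405, 0.0634]
tool_rot: [[-0.946, 0.324, 0.002], [0.324, 0.946, -0.001], [-0.002, 0.0, -1.0]]
ft_force: [2.5, -1.0, 5.4]
grip_width: 0.0187
gripper_force: 52.2
```

Emit:
jog_arm([
  [0,0,0],
  [0,0,0],
  [0,0,0.02],
  [0,0,0.05],
  [0,0,0.05],
], hand=[0.04,0.045,0.045,0.045,0.045], yaw=[0,0,0,0,0])

```text
time_s: 8.32
position: [0.6399, -0.0404, 0.1833]
tool_rot: [[-0.946, 0.324, -0.002], [0.324, 0.946, 0.001], [0.002, -0.0, -1.0]]
ft_force: [-0.1, 0.0, 0.7]
grip_width: 0.0447
gripper_force: 0.0
```

Emit:
jog_arm([
  [0,0,0.05],
  [-0.02,0.05,0.03],
  [-0.02,0.06,0],
  [-0.02,0.06,0],
  [0,0,0],
], hand=[0.045,0,0,0,0], yaw=[0,0.1,0.15,0.15,0.15])

```text
time_s: 8.95
position: [0.579, 0.132, 0.2627]
tool_rot: [[-0.974, -0.228, -0.001], [-0.228, 0.974, 0.001], [0.001, 0.001, -1.0]]
ft_force: [-0.2, -0.8, 0.3]
grip_width: -0.0002
gripper_force: 0.0
```

```bash
python3 - <<'E'
from h import *
s=snap('scene','scene2.png');t=snap('top','top2.png')
def c(i,x,y,w,h,f): return cv2.resize(cv2.cvtColor(i,cv2.COLOR_RGB2BGR)[y:y+h,x:x+w],(w*f,h*f),interpolation=cv2.INTER_CUBIC)
cv2.imwrite('pics/crop3.png',np.hstack([c(s,245,175,100,140,4),c(t,295,95,100,140,4)]))
g=.33;O=np.array([.553,-.0102]);X=np.array([np.cos(g),-np.sin(g)]);Y=np.array([np.sin(g),np.cos(g)])
for x,z in((.0925,.064),(.125,.064),(.06,.064),(.05,.046)):
  print(x,proj('scene',[*(O+x*X),z]),proj('top',[*(O+x*X),z]))
# measured handle
for n,im in(('scene',s),('top',t)):
    hs=cv2.cvtColor(im,cv2.COLOR_RGB2HSV); bx=(250,230,70,75) if n=='scene' else (310,110,65,70); x,y,w,h=bx
    m=cv2.inRange(hs[y:y+h,x:x+w],(0,80,30),(14,255,160)); k,l,st,ce=cv2.connectedComponentsWithStats(m)
    i=1+st[1:,4].argmax(); cc=cv2.findContours((l==i).astype('uint8'),0,1)[0][0]; print(n,st[i,4],ce[i]+[x,y],(cv2.boxPoints(cv2.minAreaRect(cc))+[x,y]).tolist())
    if n=='top':
        Q=np.array([onz('top',*p,.064)[:2] for p in cv2.boxPoints(cv2.minAreaRect(cc))+[x,y]]); print(np.round(np.c_[(Q-O)@X,(Q-O)@Y],4).tolist())
E
```

```text
0.0925 [284.39836834 271.75408266] [342.63093854 147.84180901]
0.125 [280.00206174 281.23729027] [345.79395847 138.1503905 ]
0.06 [288.61045317 262.66844626] [339.4317431 157.6435799]
0.05 [290.27409454 264.08175455] [338.19479653 162.53697799]
scene 139 [283.84172662 274.28776978] [[275.8000030517578, 282.4000053405762], [285.5999984741211, 262.8000068664551], [292.0, 266.00000381469727], [282.2000045776367, 285.60000228881836]]
top 79 [342.49367089 148.91139241] [[337.10000228881836, 156.70000076293945], [343.0, 139.00000381469727], [347.79999923706055, 140.60000228881836], [341.9000015258789, 158.29999923706055]]
[[0.0607, 0.0075], [0.1198, 0.0072], [0.1194, -0.0081], [0.0603, -0.0076]]
```

View pics/crop3.png

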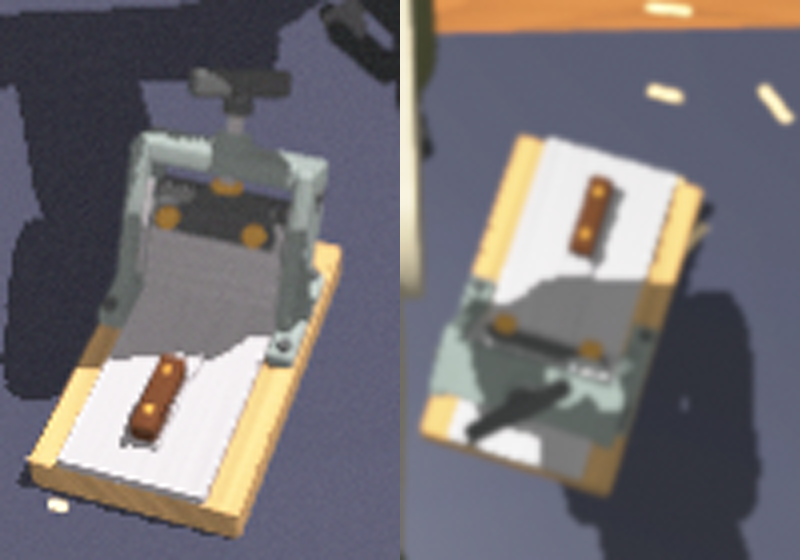

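The gauge lies on the bed: handle centre at gate x 90 mm, y 0, so the tip is about 27 mm past the edge line. T-bar unmoved. Planning the pushing arc.

```bash
cat > arc.py <<'E'
from h import *
g=.33;O=np.array([.553,-.0102]);X=np.array([np.cos(g),-np.sin(g)]);Y=np.array([np.sin(g),np.cos(g)])
C=np.cos(np.pi/6)
def pose(phi,gap=0,r=.026):
    a=np.array([C*np.cos(phi),np.sin(phi)]); ah=a/np.linalg.norm(a); m=np.array([-ah[1],ah[0]])
    sup=m@np.array([-.007*C*np.sin(phi),.007*np.cos(phi)])+.005*abs(m[0])
    p=r*a+m*(sup+.011+gap)+[-.096,0]; w=O+p[0]*X+p[1]*Y
    return np.array([*w,.178+r*np.cos(phi)*.5-.014+.017]), np.arctan2(ah[1],ah[0])-g
def bar(sc,tp):   # ends (gate -y/+x end, other) pixel pairs -> in-plane angle of vector first->second, deg
    A,e1=tri(sc[0],tp[0]);B,e2=tri(sc[1],tp[1]); d=B-A; x=d[:2]@X;y=d[:2]@Y
    print(np.round(A,4),np.round(B,4),e1,e2,'len',np.hypot(x/C,y),'deg',np.degrees(np.arctan2(y,x/C)))
E
python3 - <<'E'
from arc import *
o=env.observe();R=np.array(o['tool_rot']);print(np.round(o['position'],4),np.arctan2(R[1,1],R[0,1]),np.round(o['q'],1))
p,y=pose(np.radians(133),.012);print('app',p.round(4),y.round(3))
N=20;pp=p;py=y
for i in range(N+1):
    p,y=pose(np.radians(133)-2.75*i/N);print(i,p.round(4),y.round(3),'d',(p-pp).round(4).tolist(),round(y-py,3));pp,py=p,y
E
```

```text
[0.5803 0.1291 0.2623] 1.7936649400256168 [   1.1   25.9   65.3   -0.    88.8 -101.6]
app [0.4225 0.0325 0.1721] 1.92
0 [0.4338 0.0366 0.1721] 1.92 d [0.0113, 0.0041, 0.0] 0.0
1 [0.4357 0.0406 0.1735] 1.788 d [0.002, 0.004, 0.0014] -0.132
2 [0.4382 0.0442 0.175 ] 1.66 d [0.0025, 0.0036, 0.0015] -0.128
3 [0.4411 0.0473 0.1767] 1.536 d [0.0029, 0.0031, 0.0016] -0.124
4 [0.4444 0.0499 0.1784] 1.415 d [0.0033, 0.0026, 0.0017] -0.121
5 [0.448  0.0519 0.1802] 1.295 d [0.0036, 0.002, 0.0018] -0.12
6 [0.4518 0.0534 0.182 ] 1.176 d [0.0038, 0.0015, 0.0018] -0.119
7 [0.4557 0.0542 0.1837] 1.057 d [0.0039, 0.0009, 0.0018] -0.12
8 [0.4598 0.0545 0.1855] 0.935 d [0.004, 0.0003, 0.0017] -0.121
9 [0.4638 0.0542 0.1871] 0.811 d [0.0041, -0.0003, 0.0016] -0.124
10 [0.4679 0.0533 0.1886] 0.683 d [0.004, -0.0009, 0.0015] -0.128
11 [0.4718 0.0518 0.19  ] 0.55 d [0.004, -0.0015, 0.0014] -0.133
12 [0.4757 0.0497 0.1912] 0.412 d [0.0039, -0.0021, 0.0012] -0.138
13 [0.4794 0.0469 0.1922] 0.269 d [0.0037, -0.0028, 0.001] -0.143
14 [0.4827 0.0435 0.193 ] 0.12 d [0.0033, -0.0034, 0.0008] -0.149
15 [0.4856 0.0395 0.1936] -0.033 d [0.0029, -0.004, 0.0006] -0.153
16 [0.4879 0.035  0.1939] -0.19 d [0.0023, -0.0045, 0.0003] -0.157
17 [0.4895 0.0302 0.194 ] -0.349 d [0.0016, -0.0048, 0.0001] -0.159
18 [0.4911 0.0264 0.1938] -0.507 d [0.0016, -0.0038, -0.0002] -0.158
19 [0.4922 0.0223 0.1935] -0.663 d [0.0011, -0.0042, -0.0004] -0.156
20 [0.4927 0.0179 0.1928] -0.816 d [0.0005, -0.0044, -0.0006] -0.152
```

Emit:
jog_arm([
  [-0.0393,-0.0243,0],
  [-0.0393,-0.0243,0],
  [-0.0393,-0.0243,0],
  [-0.0393,-0.0243,0],
  [0,0,0],
], hand=[0,0,0,0,0], yaw=[0.03,0.03,0.03,0.038,0])

```text
time_s: 9.68
position: [0.4219, 0.0296, 0.2628]
tool_rot: [[-0.942, -0.335, -0.001], [-0.335, 0.942, -0.0], [0.001, 0.0, -1.0]]
ft_force: [-0.1, -0.1, 0.6]
grip_width: 0.0004
gripper_force: 0.0
```

Emit:
jog_arm([
  [0,0,-0.02],
  [0,0,-0.03],
  [0,0,-0.025],
  [0,0,-0.015],
  [0,0,0],
], hand=[0,0,0,0,0], yaw=[0,0,0,0,0])

```text
time_s: 10.3
position: [0.4238, 0.0308, 0.1717]
tool_rot: [[-0.941, -0.339, -0.002], [-0.339, 0.941, 0.001], [0.002, 0.001, -1.0]]
ft_force: [0.2, 0.1, -0.3]
grip_width: -0.0
gripper_force: 0.0
```

Emit:
jog_arm([
  [0.0103,0.0055,0],
  [0.002,0.004,0.0014],
  [0.0025,0.0036,0.0015],
  [0.0029,0.0031,0.0016],
  [0.0033,0.0026,0.0017],
], hand=[0,0,0,0,0], yaw=[0,-0.132,-0.128,-0.124,-0.121])

```text
time_s: 10.92
position: [0.4447, 0.05, 0.1792]
tool_rot: [[-0.987, 0.161, -0.001], [0.161, 0.987, -0.001], [0.001, -0.001, -1.0]]
ft_force: [-3.7, -1.9, -1.1]
grip_width: 0.0
gripper_force: 1.9
```

Emit:
jog_arm([
  [0.0036,0.002,0.0018],
  [0.0038,0.0015,0.0018],
  [0.0039,0.0009,0.0018],
  [0.004,0.0003,0.0017],
  [0.0041,-0.0003,0.0016],
], hand=[0,0,0,0,0], yaw=[-0.12,-0.119,-0.12,-0.121,-0.124])

```text
time_s: 11.55
position: [0.4639, 0.0547, 0.188]
tool_rot: [[-0.721, 0.693, -0.002], [0.693, 0.721, 0.0], [0.001, -0.001, -1.0]]
ft_force: [-6.3, 1.5, 1.5]
grip_width: -0.0001
gripper_force: 2.4
```

Emit:
jog_arm([
  [0.004,-0.0009,0.0015],
  [0.004,-0.0015,0.0014],
  [0.0039,-0.0021,0.0012],
  [0.0037,-0.0028,0.001],
  [0.0033,-0.0034,0.0008],
], hand=[0,0,0,0,0], yaw=[-0.128,-0.133,-0.138,-0.143,-0.149])

```text
time_s: 12.18
position: [0.4835, 0.0443, 0.1943]
tool_rot: [[-0.113, 0.994, 0.001], [0.994, 0.113, 0.001], [0.001, 0.001, -1.0]]
ft_force: [-2.8, 3.6, 3.0]
grip_width: 0.0001
gripper_force: 1.8
```

Emit:
jog_arm([
  [0.0029,-0.004,0.0006],
  [0.0023,-0.0045,0.0003],
  [0.0016,-0.0048,0.0001],
  [0.0016,-0.0038,-0.0002],
  [0,0,0],
], hand=[0,0,0,0,0], yaw=[-0.153,-0.157,-0.159,-0.158,0])

```text
time_s: 12.8
position: [0.4925, 0.0267, 0.1951]
tool_rot: [[0.486, 0.874, 0.003], [0.874, -0.486, 0.0], [0.001, 0.002, -1.0]]
ft_force: [1.5, 1.8, 2.1]
grip_width: -0.0002
gripper_force: 1.3
```

Emit:
jog_arm([
  [0.004,0.007,0],
  [0,0,0.04],
  [0,0,0.04],
  [0.03,0.05,0],
  [0.03,0.05,0],
], hand=[0,0,0,0,0], yaw=[0,0,0,0.15,0.15])

```text
time_s: 13.42
position: [0.5562, 0.1349, 0.275]
tool_rot: [[0.201, 0.98, 0.001], [0.98, -0.201, -0.0], [-0.0, 0.001, -1.0]]
ft_force: [0.3, -0.9, 0.4]
grip_width: -0.0002
gripper_force: 0.0
```

Emit:
jog_arm([
  [0.03,0.05,0],
  [0,0.03,0],
  [0,0,0],
  [0,0,0],
  [0,0,0],
], hand=[0,0,0,0,0], yaw=[0.15,0.15,0.15,0.15,0])

```text
time_s: 14.05
position: [0.5852, 0.214, 0.274]
tool_rot: [[-0.383, 0.924, -0.0], [0.924, 0.383, -0.0], [-0.0, -0.0, -1.0]]
ft_force: [-0.1, -0.5, 0.5]
grip_width: -0.0002
gripper_force: 0.0
```

```bash
python3 - <<'E'
from h import *
s=snap('scene','scene3.png');t=snap('top','top3.png')
def c(i,x,y,w,h,f): return cv2.resize(cv2.cvtColor(i,cv2.COLOR_RGB2BGR)[y:y+h,x:x+w],(w*f,h*f),interpolation=cv2.INTER_CUBIC)
cv2.imwrite('pics/crop4.png',np.hstack([c(s,265,175,66,90,6),c(t,290,150,66,90,6)]))
E
```

```text
(no output)
```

View pics/crop4.png

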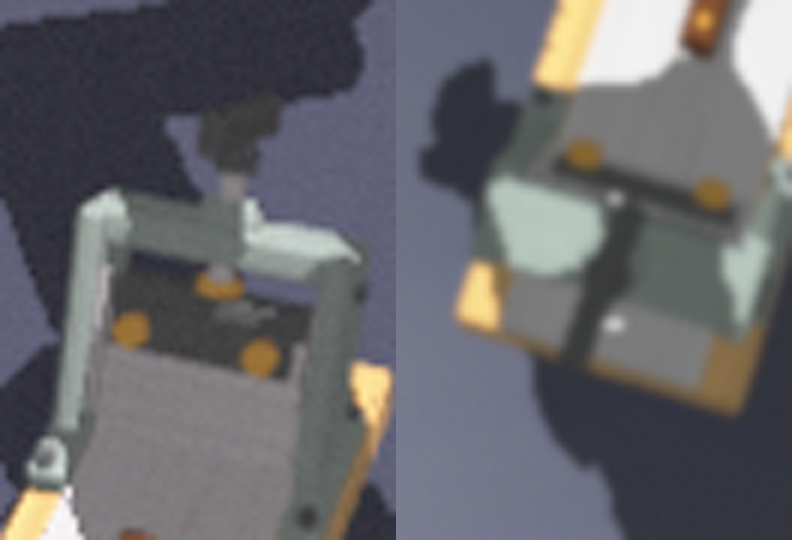

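```bash
python3 - <<'E'
from arc import *
def ends(phi):
    out=[]
    for sg in(1,-1):
        s=sg*.039*np.cos(phi);y=sg*.039*np.sin(phi);w=O+(-.096+C*s)*X+y*Y;out.append(proj('top',[*w,.178+.5*s]))
    return out
for d in(133,20,10,0,-5,-9,-15,-20): 
    e=ends(np.radians(d));v=e[0]-e[1];print(d,np.round(e,1).tolist(),'imgang',np.degrees(np.arctan2(-v[1],v[0])).round(1))
for n in('top0','top3'):
    t=cv2.imread(f'pics/{n}.png',0)[180:216,305:345]
    m=((t<80)*255).astype('uint8') if n=='top0' else ((t<75)*255).astype('uint8')
    k,l,st,ce=cv2.connectedComponentsWithStats(m)
    for i in range(1,k):
        if st[i,4]>40:
            c=cv2.findContours((l==i).astype('uint8'),0,1)[0][0];b=cv2.minAreaRect(c);print(n,st[i].tolist(),ce[i]+[305,180],np.round(cv2.boxPoints(b)+[305,180],1).tolist())
            pts=np.argwhere(l==i)[:,::-1].astype(np.float32);v=cv2.fitLine(pts,cv2.DIST_HUBER,0,.01,.01).ravel();print('ang',np.degrees(np.arctan2(-v[1],v[0])))
E
```

```text
133 [[311.0, 203.3], [336.9, 191.3]] imgang -155.1
20 [[322.7, 183.0], [325.0, 211.4]] imgang 94.4
10 [[325.3, 183.2], [322.4, 211.3]] imgang 84.2
0 [[327.8, 183.7], [320.0, 210.7]] imgang 73.8
-5 [[329.1, 184.1], [318.8, 210.3]] imgang 68.5
-9 [[330.0, 184.6], [317.9, 209.8]] imgang 64.3
-15 [[331.4, 185.3], [316.5, 209.1]] imgang 58.0
-20 [[332.4, 186.0], [315.5, 208.4]] imgang 52.8
top3 [8, 0, 32, 36, 268] [325.02238806 198.6119403 ] [[311.3, 214.5], [322.9, 177.2], [344.6, 183.9], [333.1, 221.2]]
ang 65.58624
```

Top view: the bar now runs from about (319,210) to (329,184) in the image, so it has turned about 2.37 rad. 0.4 rad more is wanted.

```bash
python3 - <<'E'
from arc import *
o=env.observe();R=np.array(o['tool_rot']);pp=np.array(o['position']);py=np.arctan2(R[1,1],R[0,1]);print(pp,py)
for i,(d,gp) in enumerate([(-3,.012),(-3,.003),(-9,0),(-14,0),(-19,0),(-24,0),(-29,0)]):
    p,y=pose(np.radians(d),gp);print(d,p.round(4),y.round(3),'d',(p-pp).round(4).tolist(),round(y-py,3));pp,py=p,y
E
```

```text
[0.58526128 0.21363225 0.27411916] 0.38993557957841735
-3 [0.4945 0.0404 0.194 ] -0.39 d [-0.0907, -0.1733, -0.0801] -0.78
-3 [0.4911 0.032  0.194 ] -0.39 d [-0.0034, -0.0083, 0.0] 0.0
-9 [0.4911 0.0263 0.1938] -0.511 d [0.0, -0.0057, -0.0001] -0.12
-14 [0.4919 0.0237 0.1936] -0.61 d [0.0008, -0.0026, -0.0002] -0.099
-19 [0.4924 0.021  0.1933] -0.708 d [0.0005, -0.0027, -0.0003] -0.098
-24 [0.4927 0.0182 0.1929] -0.805 d [0.0003, -0.0028, -0.0004] -0.096
-29 [0.4927 0.0153 0.1924] -0.899 d [0.0, -0.0029, -0.0005] -0.094
```

Emit:
jog_arm([
  [-0.0227,-0.0433,0],
  [-0.0227,-0.0433,0],
  [-0.0227,-0.0433,0],
  [-0.0227,-0.0433,0],
  [0,0,0],
], hand=[0,0,0,0,0], yaw=[-0.156,-0.156,-0.156,-0.156,-0.156])

```text
time_s: 14.78
position: [0.4934, 0.038, 0.2747]
tool_rot: [[0.388, 0.922, 0.0], [0.922, -0.388, -0.001], [-0.0, 0.0, -1.0]]
ft_force: [0.3, 0.5, 0.4]
grip_width: 0.0004
gripper_force: 0.0
```

Emit:
jog_arm([
  [0,0,-0.03],
  [0,0,-0.03],
  [0,0,-0.02],
  [0,0,0],
  [-0.0034,-0.0083,0],
], hand=[0,0,0,0,0], yaw=[0,0,0,0,0])

```text
time_s: 15.4
position: [0.4914, 0.0318, 0.1951]
tool_rot: [[0.378, 0.926, 0.001], [0.926, -0.378, -0.0], [0.0, 0.001, -1.0]]
ft_force: [1.3, -0.6, 0.5]
grip_width: -0.0002
gripper_force: 0.0
```

Emit:
jog_arm([
  [0,-0.0057,0],
  [0.0008,-0.0026,0],
  [0.0005,-0.0027,0],
  [0.0003,-0.0028,0],
  [0,-0.0029,0],
], hand=[0,0,0,0,0], yaw=[-0.12,-0.099,-0.098,-0.096,-0.094])

```text
time_s: 16.02
position: [0.4929, 0.0153, 0.1953]
tool_rot: [[0.783, 0.623, 0.002], [0.623, -0.783, 0.001], [0.002, 0.0, -1.0]]
ft_force: [1.9, 4.1, -2.0]
grip_width: 0.0003
gripper_force: 1.8
```

Emit:
jog_arm([
  [0,0,0],
  [0.006,0.005,0],
  [0,0,0.04],
  [0,0,0.04],
  [0,0,0],
], hand=[0,0,0,0,0], yaw=[0,0,0,0,0])

```text
time_s: 16.65
position: [0.4999, 0.02, 0.2772]
tool_rot: [[0.779, 0.626, 0.006], [0.626, -0.779, -0.002], [0.004, 0.005, -1.0]]
ft_force: [-0.3, 0.5, -0.8]
grip_width: -0.0001
gripper_force: 0.0
```

Emit:
jog_arm([
  [0.03,0.05,0],
  [0.03,0.05,0],
  [0.03,0.05,0],
  [0,0.03,0],
  [0,0,0],
], hand=[0,0,0,0,0], yaw=[0.18,0.18,0.18,0.18,0.18])

```text
time_s: 17.27
position: [0.5885, 0.2025, 0.2727]
tool_rot: [[-0.015, 1.0, -0.002], [1.0, 0.015, -0.0], [-0.0, -0.002, -1.0]]
ft_force: [-0.4, -0.1, -0.3]
grip_width: 0.0
gripper_force: 0.0
```

```bash
python3 - <<'E'
from arc import *
t=snap('top','top4.png');s=snap('scene','scene4.png')
def c(i,x,y,w,h,f): return cv2.resize(cv2.cvtColor(i,cv2.COLOR_RGB2BGR)[y:y+h,x:x+w],(w*f,h*f),interpolation=cv2.INTER_CUBIC)
cv2.imwrite('pics/crop5.png',np.hstack([c(s,265,175,66,90,6),c(t,290,150,66,90,6)]))
hs=cv2.cvtColor(t,cv2.COLOR_RGB2HSV); m=cv2.inRange(hs[110:180,310:375],(0,80,30),(14,255,160)); k,l,st,ce=cv2.connectedComponentsWithStats(m);i=1+st[1:,4].argmax()
w=onz('top',*(ce[i]+[310,110]),.064)[:2]-O;print('handle gate',w@X,w@Y,st[i,4])
o=env.observe();R=np.array(o['tool_rot']);print(o['position'],np.arctan2(R[1,1],R[0,1]),o['ft_force'])
E
```

```text
handle gate 0.08911588110372953 -0.0006907110556665548 79
[0.58859295 0.2007609  0.2731302 ] 0.007918397224758643 [ 0.62495038 -1.04259225 -0.37959448]
```

View pics/crop5.png

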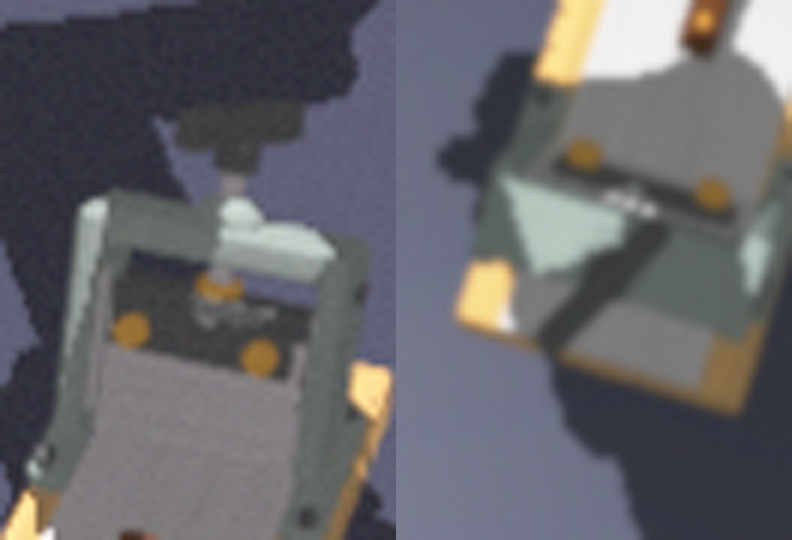

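Emit:
jog_arm([
  [0.0098,-0.048,0],
  [0.0098,-0.048,0],
  [0.0098,-0.048,0],
  [0.0098,-0.048,0],
  [0.0098,-0.048,0],
], hand=[0.045,0.045,0.045,0.045,0.045], yaw=[0.176,0.176,0.176,0.176,0.176])

```text
time_s: 18.0
position: [0.6377, -0.0419, 0.2738]
tool_rot: [[-0.775, 0.632, -0.001], [0.632, 0.775, -0.0], [0.0, -0.0, -1.0]]
ft_force: [0.3, 0.5, -0.2]
grip_width: 0.0454
gripper_force: 0.0
```

Emit:
jog_arm([
  [0,0,-0.04],
  [0,0,-0.05],
  [0,0,-0.04],
  [0,0,-0.02],
  [0,0,0],
], hand=[0.045,0.045,0.045,0.045,0.045], yaw=[0.176,0.176,0,0,0])

```text
time_s: 18.62
position: [0.6369, -0.0401, 0.1225]
tool_rot: [[-0.944, 0.331, -0.004], [0.331, 0.944, 0.001], [0.004, -0.001, -1.0]]
ft_force: [0.1, -0.7, 1.0]
grip_width: 0.0451
gripper_force: 0.0
```

Emit:
jog_arm([
  [0,0.0008,-0.02],
  [0,0,-0.02],
  [0,0,-0.012],
  [0,0,-0.0065],
  [0,0,0],
], hand=[0.045,0.045,0.045,0.045,0.045], yaw=[0.008,0,0,0,0], grip_force=40)

```text
time_s: 19.25
position: [0.6378, -0.0391, 0.066]
tool_rot: [[-0.947, 0.32, 0.0], [0.32, 0.947, -0.0], [-0.0, -0.0, -1.0]]
ft_force: [0.3, 0.2, 0.1]
grip_width: 0.0451
gripper_force: 0.0
```

Emit:
jog_arm([
  [0,0,0],
  [0,0,0],
  [0,0,0],
  [0,0,0],
  [0,0,0],
], hand=[0.035,0.028,0.022,0.012,0.012], yaw=[0,0,0,0,0])

```text
time_s: 19.88
position: [0.6378, -0.0391, 0.0661]
tool_rot: [[-0.947, 0.32, 0.001], [0.32, 0.947, -0.0], [-0.001, -0.0, -1.0]]
ft_force: [-0.8, 0.3, 3.8]
grip_width: 0.0191
gripper_force: 39.8
```

Emit:
jog_arm([
  [0,0,0],
  [0,0,0],
  [0,0,0],
  [0,0,0],
  [0,0,0],
], hand=[0.012,0.012,0.012,0.012,0.012], yaw=[0,0,0,0,0])

```text
time_s: 20.5
position: [0.6378, -0.039, 0.0661]
tool_rot: [[-0.947, 0.32, 0.001], [0.32, 0.947, -0.0], [-0.001, 0.0, -1.0]]
ft_force: [-1.3, 0.3, 5.8]
grip_width: 0.0188
gripper_force: 39.9
```

Emit:
jog_arm([
  [0.001,-0.0003,0],
  [0.001,-0.0003,0],
  [0.001,-0.0003,0],
  [0.001,-0.0003,0],
  [0.001,-0.0003,0],
], hand=[0.012,0.012,0.012,0.012,0.012], yaw=[0,0,0,0,0])

```text
time_s: 21.12
position: [0.6411, -0.0398, 0.0661]
tool_rot: [[-0.948, 0.32, -0.004], [0.32, 0.948, 0.001], [0.004, -0.0, -1.0]]
ft_force: [-9.0, 3.7, 10.5]
grip_width: 0.0191
gripper_force: 40.6
```

Emit:
jog_arm([
  [0,0,0.0003],
  [0,0,0.0003],
  [0.001,-0.0003,0],
  [0.001,-0.0003,0],
  [0.001,-0.0003,0],
], hand=[0.012,0.012,0.012,0.012,0.012], yaw=[0,0,0,0,0])

```text
time_s: 21.75
position: [0.6441, -0.0407, 0.0661]
tool_rot: [[-0.947, 0.32, -0.004], [0.32, 0.947, 0.001], [0.005, -0.0, -1.0]]
ft_force: [-8.8, 2.6, 6.5]
grip_width: 0.0191
gripper_force: 40.1
```

Emit:
jog_arm([
  [0.004,-0.0014,0],
  [0.004,-0.0014,0],
  [0.004,-0.0014,0],
  [0.004,-0.0014,0],
  [0.004,-0.0014,0],
], hand=[0.012,0.012,0.012,0.012,0.012], yaw=[0,0,0,0,0])

```text
time_s: 22.38
position: [0.6657, -0.0484, 0.0662]
tool_rot: [[-0.947, 0.32, -0.0], [0.32, 0.947, 0.0], [0.0, -0.0, -1.0]]
ft_force: [-1.2, 1.0, 2.6]
grip_width: 0.0191
gripper_force: 39.5
```

Emit:
jog_arm([
  [0.004,-0.0014,0],
  [0.004,-0.0014,0],
  [0.004,-0.0014,0],
  [0.004,-0.0014,0],
  [0,0,0],
], hand=[0.012,0.012,0.012,0.012,0.012], yaw=[0,0,0,0,0])

```text
time_s: 23.0
position: [0.6821, -0.0542, 0.0662]
tool_rot: [[-0.947, 0.32, 0.001], [0.32, 0.947, -0.0], [-0.001, 0.0, -1.0]]
ft_force: [0.3, 0.5, -0.2]
grip_width: 0.0194
gripper_force: 39.3
```

Emit:
jog_arm([
  [0,0,-0.0005],
  [0,0,0],
  [0,0,0],
  [0,0,0],
  [0,0,0.03],
], hand=[0.012,0.022,0.03,0.045,0.045], yaw=[0,0,0,0,0])

```text
time_s: 23.62
position: [0.6805, -0.0537, 0.0938]
tool_rot: [[-0.947, 0.32, -0.005], [0.32, 0.947, 0.001], [0.005, -0.0, -1.0]]
ft_force: [0.9, 0.1, -0.2]
grip_width: 0.0446
gripper_force: 0.0
```

Emit:
jog_arm([
  [0,0,0.06],
  [0,0,0.06],
  [0,0.06,0.04],
  [-0.02,0.06,0],
  [-0.02,0.06,0],
], hand=[0.045,0.045,0.045,0.045,0.045], yaw=[0,0,0,0,0])

```text
time_s: 24.25
position: [0.6414, 0.1181, 0.2508]
tool_rot: [[-0.947, 0.321, 0.001], [0.321, 0.947, 0.0], [-0.001, 0.0, -1.0]]
ft_force: [0.2, 0.1, 0.4]
grip_width: 0.0448
gripper_force: 0.0
```

Emit:
jog_arm([
  [-0.02,0.05,0],
  [0,0,0],
  [0,0,0],
  [0,0,0],
  [0,0,0],
], hand=[0.045,0.045,0.045,0.045,0.045], yaw=[0,0,0,0,0])

```text
time_s: 24.88
position: [0.6226, 0.1655, 0.2503]
tool_rot: [[-0.947, 0.322, -0.0], [0.322, 0.947, -0.0], [0.0, -0.0, -1.0]]
ft_force: [0.5, 0.4, 0.3]
grip_width: 0.045
gripper_force: 0.0
```

```bash
python3 - <<'E'
from arc import *
t=snap('top','top5.png');s=snap('scene','scene5.png')
def c(i,x,y,w,h,f): return cv2.resize(cv2.cvtColor(i,cv2.COLOR_RGB2BGR)[y:y+h,x:x+w],(w*f,h*f),interpolation=cv2.INTER_CUBIC)
cv2.imwrite('pics/crop6.png',np.hstack([c(s,245,175,100,140,4),c(t,295,95,100,140,4)]))
hs=cv2.cvtColor(t,cv2.COLOR_RGB2HSV); m=cv2.inRange(hs[110:180,310:375],(0,80,30),(14,255,160)); k,l,st,ce=cv2.connectedComponentsWithStats(m);i=1+st[1:,4].argmax()
w=onz('top',*(ce[i]+[310,110]),.064)[:2]-O;print('handle gate',w@X,w@Y,st[i,4])
E
```

```text
handle gate 0.13696998172270547 -5.1049194707476764e-05 88
```

View pics/crop6.png

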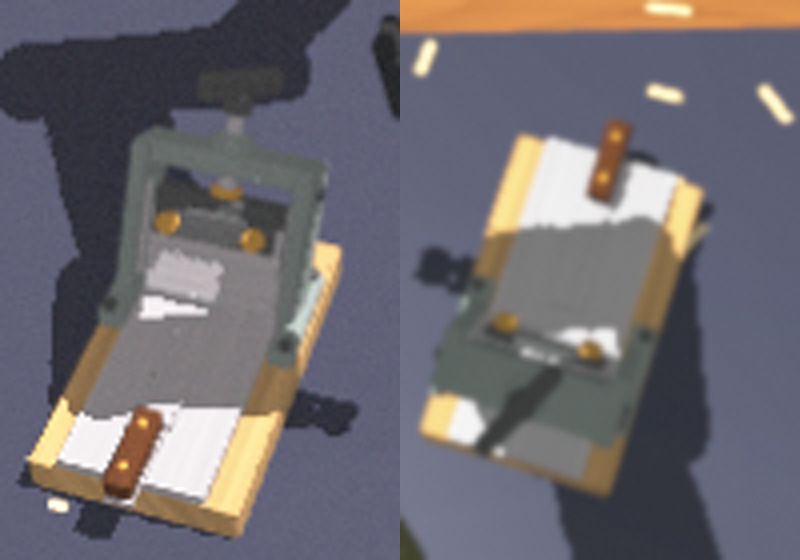

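The picture shows the gauge lying flat and drawn out: handle at gate x 137 mm (top crop (610,160)), tip about 19 mm out on the open side. The bar stands as left, so I'm handing the job in.

```bash
python3 -c "
from rig import env
print(env.close_job())"
```

```text
the job is handed in; nothing more can be done
None
```

The job is handed in: I slid the thinner gauge in and turned the screw about 2.77 rad clockwise, until the gauge dragged (pull read about 9 N, part of it from the hand pressing on the bed). I then drew it out to lie flat on the bed, its tip about 19 mm clear of the edge line. The hand-in returned no verdict.

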